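# Square up a specimen block and show it to the inspection camera

## Task

Slide the clear green specimen block square and flush into the corner of the steel L-shaped holder on the black microscope stage, then pick it up from there and hold it in the air in front of the upward-looking inspection camera: underside parallel to the sloping lens face and 60 mm from it, centred on the lens, long side along the long side of the camera face (either way round). Finish while still holding it there, steady in the gripper; do not touch the camera, and leave the objective, the dropper bottle and the slide box where they are.

Things in the scene. Friction and masses are not known exactly. Their poses are not given: they have to be found in the camera images.
- block: Specimen block: rigid clear green resin, 26 (x) x 76 (y) x 28 (z) mm, about 65 g, a yellow-green disc in the middle of its top, a white label at its +y end. Origin: centre of its underside; z up. It starts loose and crooked on the stage plate, out of the corner. Grip it across its 26 mm width; fingers on its sides pass above the low arms of the holder.
- stage: Fixed black microscope stage, 180 (x) x 200 (y) mm, left or right of the camera; origin: centre of its foot on the bench; flat top 30 mm up. The steel L holder stands 5 mm above the top, with two thumbscrews (12 mm wide, tops 47 mm above the bench) at x = 62, y = 78 and x = 62, y = -54 mm. A black knob, 32 mm wide and no higher than 32 mm, sticks out 20 mm at its -y edge.
- seat (a point): Where the centre of the block's underside lies when the block is flush in the corner (stage x 32, y 27, z 30 mm); axes as the stage's. The holder's far arm has its straight inner edge at stage x = 45 mm (y -65 to 65), its side arm at y = 65 mm (x -20 to 45). The block's long side lies against the far arm, either one of its ends against the side arm.
- camera: The fixed inspection camera: a grey base plate 130 (x) x 120 (y) mm, 16 mm thick, and a sloping black head on it, in all about 100 mm tall. Origin: centre of its foot on the bench; z up; the lens lies 85 mm above it. Its place and yaw vary.
- lens (a point): Centre of the lens of the fixed camera, 85 mm above the bench: dark, 44 mm wide, in a white face plate 56 (x) x 96 (y) mm with a red bar at each end. z points straight out of it, up and leaning 0.40 rad from vertical, roughly towards the robot; y is level along the face's long side; x runs up the slope. Black head 70 x 110 x 26 mm; below it a base plate 130 x 120 mm.
- focus (a point): The point in the air 60 mm straight out from the lens (axes as lens): the centre of the block's underside belongs here, the block's z along this z and its y along this y, one way or the other.
- objective: Bystander: a steel microscope objective with a red ring, 25 mm wide, 44 mm tall, standing lens end up, loose. Origin at the centre of its upper end; its z points down.
- dropper: Bystander: small amber dropper bottle, 32 mm wide, 62 mm tall, loose. Origin: centre of its underside.
- slidebox: Bystander: blue slide box, 85 (x) x 95 (y) x 32 (z) mm, loose. Origin: centre of its underside.
Not all that is in view belongs to the job. Of the things like the camera, leave any that is blue or purple; of the rest the smaller one is meant.

How it is judged:
By the outcome, as a careful person would: the job done as asked, in the order asked, and still so for the second after the job is handed in, while the arm keeps its last pose, push and grip.
It also fails if it takes over 48 s, if anything falls off the work surface, if the arm or the gripper's body presses on something with over 40 N, if the wrist force passes 120 N, or if a joint passes its speed limit or range.

## Robot

A 6-joint arm with a two-finger parallel gripper is mounted at the origin on the work surface. World frame = base frame: x ahead of the robot, y to its left, z up, the work surface at z = 0. Lengths are in m, angles in rad, forces in N, time in s.
With the tool pointing down it reaches from about 0.4 to 0.825 m from the base axis. Payload 7 kg.
Tool frame: the origin (TCP) lies at the very end of the fingers, on their centre line; the grasp point (between the pads) lies behind it (manip.grip_depth is the z of the grasp point in the tool frame, in m); z points along the fingers, y is the direction in which the jaws open and shut (so a half turn about z gives the same grasp; the last joint's range is limited). The gripper opens to 88 mm and grips with 3 to 60 N. Pads are 19 mm wide; open, the fingers measure 130 mm over their backs; the gripper's body (78 mm by 193 mm) begins 47 mm behind the grasp point.
Start: joints at [1.613, 0.359, 0.012, 0, -1.224, -0.288], TCP at [0.164, 0.655, 0.227] pointing down, gripper open.
Joint ranges: [-3.07, 3.07], [-1.43, 2.12], [-1.02, 1.25], [-3.03, 1.67], [-3.05, -0], [-3.03, 3.03]. Speed limits (rad/s): [2.39, 2.39, 3.01, 3.14, 3.14, 3.14].

## Interface

Orientations are given as a rotation vector (axis times angle).
In Python, from bench import get_state, viewer, close_job, manip gives the robot as it stands.
- The arm moves only by the tool jog_arm, never from a script. Its argument "targets" is text: rows parted by semicolons, each of 7 numbers parted by spaces: the gripper's target within -1 to 1 (fully open at 1, half-way at 0, shut at -1), then the shift along the tool's x, y, z in units of 25 mm (1.0 is 25 mm), then the turn, a rotation vector about the tool's x, y, z in units of 6 degrees (1.0 is 6 degrees). A call has 1 to 12 rows; each row shifts and turns the commanded pose from where the row before left it, along the tool's axes as they then stand; what a row does not reach is not made up. A row lasts 1/12 s, in which the tool goes at most 41.7 mm and 7.16 degrees, less where a joint would pass 70% of its speed; a pose out of reach is approached as far as the arm can. A call is refused whole if a number of a shift passes 1 or a number of a turn 1, either way. A call with a gripper value outside its range is refused whole. The fingers move at their own pace and stop on an object; "grip_force" is the grip in N (left out, the last holds). Time passes only in rows, so rows that do not move let the fingers close. It gives the time, the measured TCP pose, the force and the opening at its end, in the units of the state.
- get_state(): the state, without advancing time (a new reading comes with each control period).
- viewer.read_camera(name): name is "scene" or "top"; returns a dict with "img" (400x640x3 uint8, red, green, blue), "depth" (400x640 float32, m along the optical axis (not along the pixel's ray), 0 where there is no reading), "intrinsics" (3x3 intrinsics, pixels), "k1" (the pictures are not rectified: a ray, as slopes to the right and down, at radius r is drawn at 1 + k1 r^2 times it, then the intrinsics apply), "world_to_cam" (4x4, takes a point from world to camera coordinates). Camera axes: x right, y down, z forward; pixel columns grow to the right and rows downward; lengths in m; the calibration is good to about 2 mm. A picture is of the moment at which its call begins.
- close_job(): hands the job in, once; it reports no verdict.
Trained networks look in a picture, given as the dict that the camera call returned (one of the last four; its "shot" number tells which), for a name from the list of things; names that differ only in an ending like _2 or _b are one class to them, and where a whole thing is asked for, a point or a joint stands for the part that bears it (a point fixed in the world has none). Each returns a list of dicts, best first, with "p" (0 to 1); they miss things now and then, are a little off and sometimes report something else, mostly with a low value. They report only what shows in the picture. A call takes as long as a camera call. They do not tell look-alikes from the thing itself.
- viewer.look_for(picture, name): "rect" ([left, top, right, bottom] as shares, 0 to 1, of the picture: columns of its width, rows of its height, round what is visible of it).
- viewer.trace(picture, name): "region" (400x640 bool, what is visible of it) and "rect" ([left, top, right, bottom] as shares, 0 to 1, of the picture: columns of its width, rows of its height, round what is visible of it).
- viewer.mark_of(picture, name): "xy" ([column, row] as shares, 0 to 1, of the picture: columns of its width, rows of its height: a listed point, or the origin of a listed thing).
The state is a dict: "time": time; "q": joint angles; "dq": joint speeds; "effort": joint torques, N m; "ee_pos": TCP position; "eef_rot": TCP orientation; "wrist_force": force on the tool from outside, world axes, zero at the start; "ft_torque": the same for the moment, N m; "finger_gap": opening from 0.0 (shut) to 1.0 (fully open).
Only numpy, scipy, OpenCV 4.12 (cv2) and the standard library are available. Lean on these libraries where they do the work, as an engineer would, in place of code of your own. Each camera call takes 0.05 s, during which the arm holds its last target.

## Working session

There is one attempt and no reset: what is moved stays moved. The work goes in short steps, Python scripts to look and compute and a tool call to move; the robot and the scene stay as the last step left them, time stands still between calls to the robot, and variables do not carry over. Pictures are saved under pics/ and viewed, and the job is handed in when it is done.

Besides the shell and the picture viewer there is one more tool, called after "Request:" as a command line: name --argument value ..., lists and objects as JSON in quotes. jog_arm: Moves the arm, as the interface text tells. Its arguments: {"type":"object","properties":{"targets":{"type":"string"},"grip_force":{"type":"number"}},"required":["targets"]}

```bash
ls; mkdir -p pics; cat > h.py <<'E'
import numpy as np, cv2
from bench import get_state, viewer, manip
def shot(name,fn=None):
    p=viewer.read_camera(name)
    if fn: cv2.imwrite('pics/'+fn,cv2.cvtColor(p['img'],cv2.COLOR_RGB2BGR))
    return p
def unproj(p,uv,depth=None,z=None):
    K=np.array(p['intrinsics']);k1=p['k1'];uv=np.atleast_2d(np.array(uv,float))
    d=np.array([k1,0,0,0,0],float)
    n=cv2.undistortPoints(uv.reshape(-1,1,2),K,d).reshape(-1,2)
    r=np.c_[n,np.ones(len(n))]
    T=np.linalg.inv(p['world_to_cam']);R=T[:3,:3];c=T[:3,3]
    dirs=r@R.T
    if z is not None: s=(z-c[2])/dirs[:,2]
    else: s=np.array(depth)
    return c+dirs*np.reshape(s,(-1,1))
def proj(p,X):
    W=np.array(p['world_to_cam']);X=np.atleast_2d(X)@W[:3,:3].T+W[:3,3]
    n=X[:,:2]/X[:,2:];r2=(n**2).sum(1,keepdims=True);n=n*(1+p['k1']*r2)
    K=np.array(p['intrinsics']);return n@K[:2,:2].T+K[:2,2]
def cloud(p):
    h,w=p['depth'].shape;v,u=np.mgrid[:h,:w]
    return unproj(p,np.c_[u.ravel(),v.ravel()],p['depth'].ravel()).reshape(h,w,3)
E
python3 - <<'E'
from h import *
for c in['scene','top']:
    p=shot(c,c+'0.png');print(c,p['intrinsics'],p['k1'],np.round(p['world_to_cam'],3).tolist())
    for n in['block','stage','seat','camera','lens','focus','objective','dropper','slidebox']:
        for d in viewer.mark_of(p,n)[:3]:print(n,np.round(np.array(d['xy'])*[640,400],1),round(d['p'],2))
print(get_state(),manip.grip_depth, [a for a in dir(manip) if a[0]!='_'])
E
```

```text
pics
scene [[454.71247541   0.         322.83385606]
 [  0.         454.71247541 202.27592068]
 [  0.           0.           1.        ]] -0.05728233224784829 [[-0.283, 0.959, -0.002, 0.236], [0.641, 0.188, -0.744, -0.241], [-0.713, -0.212, -0.668, 1.455], [0.0, 0.0, 0.0, 1.0]]
block [456.4 259.9] 0.66
stage [453.6 290.2] 0.88
seat [472.2 295. ] 0.65
camera [298.6 152.1] 0.84
camera [197.7 184.9] 0.69
camera [214.2 295.7] 0.65
lens [291.3 119.2] 0.82
lens [260.1 205.6] 0.76
lens [192.7 147.9] 0.66
focus [257.6 207.4] 0.52
objective [331.5 276.4] 0.66
dropper [337.4 312.5] 0.7
slidebox [369.8 214. ] 0.93
top [[428.27372358   0.         321.15085967]
 [  0.         428.27372358 208.85159138]
 [  0.           0.           1.        ]] 0.015371766331094437 [[-0.003, -1.0, -0.016, -0.084], [-0.998, 0.004, -0.066, 0.493], [0.066, 0.016, -0.998, 1.059], [0.0, 0.0, 0.0, 1.0]]
block [196.7 187.7] 0.85
stage [197.  169.4] 0.68
stage [177.9 157. ] 0.36
seat [179.6 154.7] 0.78
camera [470.6 227.1] 0.87
camera [388.  104.9] 0.74
camera [394.7 318.4] 0.71
lens [486.6 228.6] 0.8
lens [399.6 326.1] 
[... 189 characters left out ...]
ime': 1.0, 'q': array([ 1.61309513e+00,  3.58593980e-01,  1.18968012e-02,  2.04534710e-05,
       -1.22410956e+00, -2.88048432e-01]), 'dq': array([ 5.24338474e-05, -5.21521981e-04, -1.92599890e-05, -2.94637231e-05,
       -1.40381247e-03,  6.78115921e-04]), 'effort': array([-1.00978228e-03, -5.82387221e+01,  2.93299913e+01,  7.00252712e+00,
        1.24892828e-02, -3.67972575e-05]), 'ee_pos': array([0.16427022, 0.65468153, 0.22656743]), 'eef_rot': array([ 3.11790053e+00, -3.85040260e-01,  3.24957237e-05]), 'wrist_force': array([0.95136187, 0.35769289, 0.2761104 ]), 'ft_torque': array([-0.01908503,  0.02605168, -0.03580225]), 'finger_gap': 0.9992056266928041} -0.0188 ['IKError', 'grip_depth']
```

View pics/scene0.png

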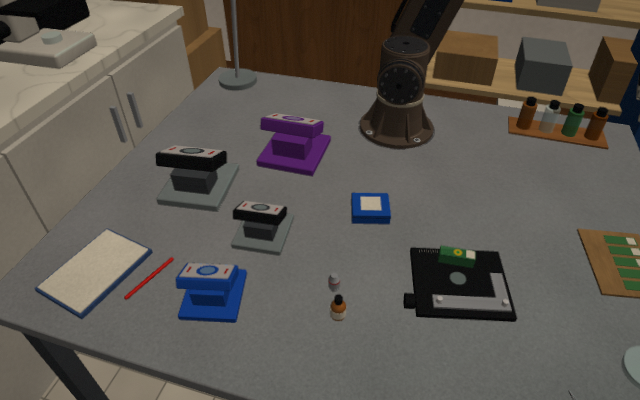

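View pics/top0.png

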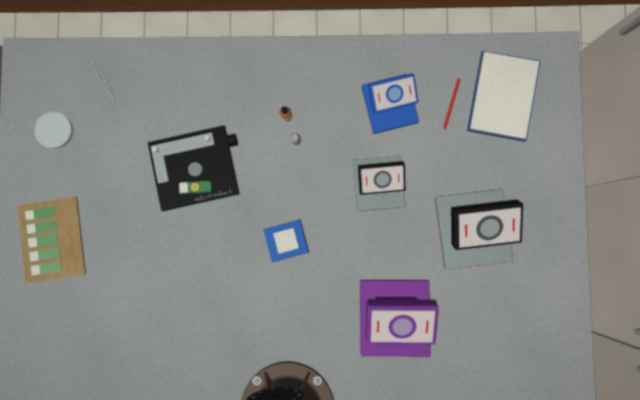

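The top view shows the grey and black cameras at (380,180), small, and (488,228), large. The blue one is at (393,95) and the purple one at (400,322). Leaving out blue and purple, the smaller of the rest is the one at (380,180). I'll confirm it in a crop and measure.

```bash
python3 - <<'E'
from h import *
p=shot('top');q=shot('scene')
np.save('pics/p.npy',p,allow_pickle=True)
a=cv2.resize(p['img'][140:225,340:540],None,fx=4,fy=4,interpolation=cv2.INTER_CUBIC)
b=cv2.resize(p['img'][115:220,135:255],None,fx=5,fy=5,interpolation=cv2.INTER_CUBIC)
c=cv2.resize(q['img'][190:260,225:305],None,fx=6,fy=6,interpolation=cv2.INTER_CUBIC)
d=cv2.resize(q['img'][235:325,395:525],None,fx=6,fy=6,interpolation=cv2.INTER_CUBIC)
for n,i in zip('abcd',(a,b,c,d)): cv2.imwrite(f'pics/crop_{n}.png',i[:,:,::-1])
for P,nm,boxes in((p,'top',[('cam',(350,150,412,215)),('stage',(145,120,245,215))]),(q,'scene',[('cam',(230,195,295,255)),('stage',(400,240,520,325))])):
    C=cloud(P)
    for n,(l,t,r,bb) in boxes:
        z=C[t:bb,l:r,2];print(nm,n,np.histogram(z,bins=np.arange(-.01,.12,.005)))
    print(np.median(C[200:210,330:340,2]))
E
```

```text
top cam (array([   4,  414, 1001,   50,  182,  853,   76,    0,    0,    0,    0,
          0,    2,    0,    2,   21,  123,  209,  255,  274,  322,  220,
          3,    0,    0]), array([-0.01 , -0.005,  0.   ,  0.005,  0.01 ,  0.015,  0.02 ,  0.025,
        0.03 ,  0.035,  0.04 ,  0.045,  0.05 ,  0.055,  0.06 ,  0.065,
        0.07 ,  0.075,  0.08 ,  0.085,  0.09 ,  0.095,  0.1  ,  0.105,
        0.11 ,  0.115]))
top stage (array([  10, 1464, 2071,   43,    5,   14,   65, 1801, 2964,  583,   37,
         43,   26,  260,   77,    0,    0,    0,    0,    0,    0,    0,
          0,    0,    0]), array([-0.01 , -0.005,  0.   ,  0.005,  0.01 ,  0.015,  0.02 ,  0.025,
        0.03 ,  0.035,  0.04 ,  0.045,  0.05 ,  0.055,  0.06 ,  0.065,
        0.07 ,  0.075,  0.08 ,  0.085,  0.09 ,  0.095,  0.1  ,  0.105,
        0.11 ,  0.115]))
0.0015488004309212045
scene cam (array([  0, 669, 713,  97, 304, 645,  51,  49,  52,  47,  45,  47, 156,
        35,   8,  12,  38, 174, 191, 203, 233, 113,   0,   0,   0]), array([-0.01 , -0.005,  0.   ,  0.005,  0.01 ,  0.015,  0.02 ,  0.025,
        0.03 ,  0.035,  0.04 ,  0.045,  0.05 ,  0.055,  0.06 ,  0.065,
        0.07 ,  0.075,  0.08 ,  0.085,  0.09 ,  0.095,  0.1  ,  0.105,
        0.11 ,  0.115]))
scene stage (array([   0, 1402, 1932,    7,   11,   68,  189, 1715, 3533,  737,   75,
        104,   56,  283,   46,    0,    0,    0,    0,    0,    0,    0,
          0,    0,    0]), array([-0.01 , -0.005,  0.   ,  0.005,  0.01 ,  0.015,  0.02 ,  0.025,
        0.03 ,  0.035,  0.04 ,  0.045,  0.05 ,  0.055,  0.06 ,  0.065,
        0.07 ,  0.075,  0.08 ,  0.085,  0.09 ,  0.095,  0.1  ,  0.105,
        0.11 ,  0.115]))
0.0003503659090436373
```

View pics/crop_a.png

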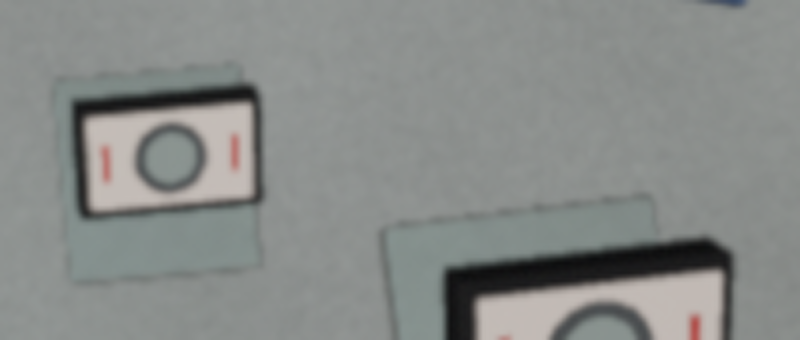

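View pics/crop_b.png

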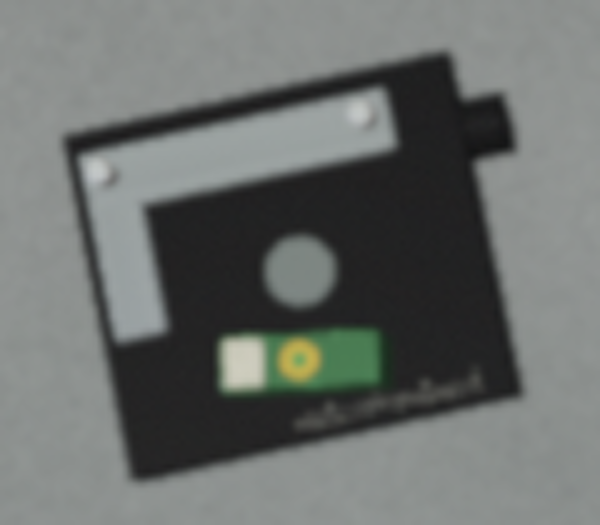

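View pics/crop_d.png

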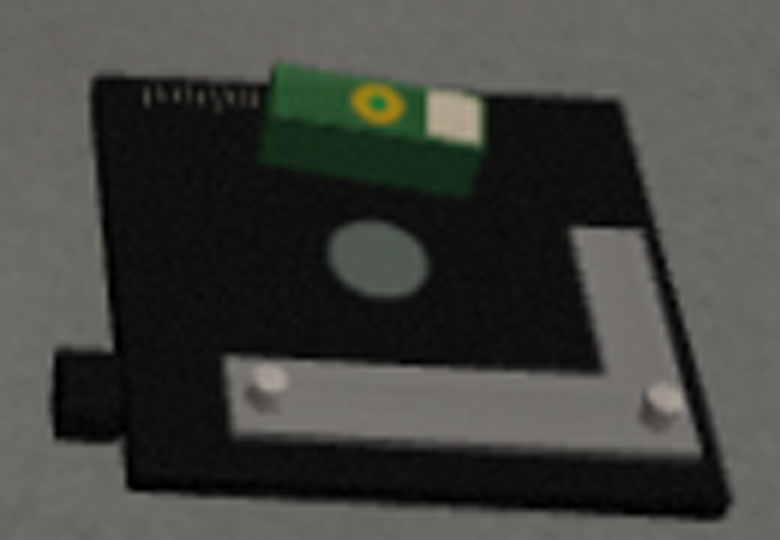

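View pics/crop_c.png

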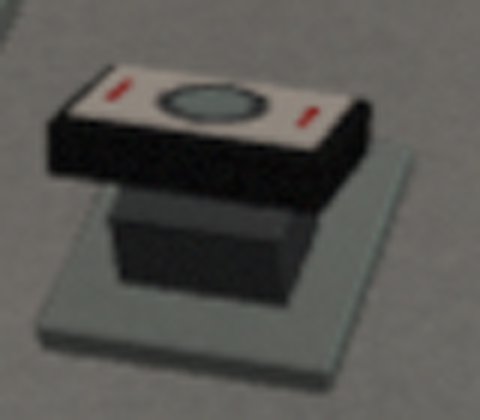

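```bash
cat >> h.py <<'E'
from scipy.optimize import least_squares
def Rz(a): return np.array([[np.cos(a),-np.sin(a),0],[np.sin(a),np.cos(a),0],[0,0,1]])
def lensR(a):
    t=.4;return Rz(a)@np.array([[np.cos(t),0,-np.sin(t)],[0,1,0],[np.sin(t),0,np.cos(t)]])
def px(c,s,o): return (np.array(c,float)+.5)/s-.5+np.array(o)
def fit(obs,pose,x0):
    def f(x): return np.concatenate([(proj(p,pose(x,np.array(m)))-uv).ravel() for p,m,uv in obs])
    r=least_squares(f,x0,loss='soft_l1');return r.x,f(r.x).reshape(-1,2)
E
python3 - <<'E'
from h import *
p=shot('top');q=shot('scene')
S=np.array([[90,100,30],[90,-100,30],[-90,-100,30],[-90,100,30],[45,65,35],[45,-65,35],[-20,65,35]])/1e3
St=px([(67,136),(450,53),(521,394),(135,480),(146,204),(398,150),(168,330)],5,(135,115))
Ss=px([(728,497),(130,487),(95,77),(621,100),(606,375),(222,356),(570,228)],6,(395,235))
flat=lambda x,m:m@Rz(x[2]).T+[x[0],x[1],0]
st0=[.55,.2,.2]
L=np.array([[28,48,0],[28,-48,0],[-28,-48,0],[-28,48,0],[0,0,0]])/1e3
Lt=px([(82,115),(252,100),(257,200),(90,215),(171,157)],4,(340,140))
Ls=px([(318,150),(70,117),(115,68),(357,97),(213,103)],6,(225,190))
lens=lambda x,m:m@lensR(x[2]).T+[x[0],x[1],.085]
B=np.array([[13,38,58],[13,-38,58],[-13,-38,58],[-13,38,58]])/1e3
Bt=px([(218,340),(378,328),(380,384),(222,394)],5,(135,115))
Bs=px([(479,148),(265,122),(275,64),(484,94)],6,(395,235))
for n,pose,M,a,b in(('stage',flat,S,St,Ss),('lens',lens,L,Lt,Ls),('block',flat,B,Bt,Bs)):
    for obs in([(p,M,a)],[(q,M,b)],[(p,M,a),(q,M,b)]):
        x,r=fit(obs,pose,[.55,.1,.1]);print(n,np.round(x,4),'rms',np.sqrt((r**2).mean()).round(2),r.mean(0).round(2))
    if n=='stage': X=x; print('seat',flat(X,np.array([[.032,.027,.03]])))
    if n=='lens': print('focus',lens(x,np.array([[0,0,.06]])))
E
```

```text
stage [0.596  0.2335 0.2132] rms 0.54 [-0.02 -0.  ]
stage [0.5997 0.2339 0.2216] rms 0.82 [ 0.04 -0.17]
stage [0.5975 0.2338 0.216 ] rms 0.91 [-0.05 -0.79]
seat [[0.62298531 0.26705856 0.03      ]]
lens [ 0.5574 -0.231   0.0872] rms 0.81 [ 0.02 -0.06]
lens [ 0.5605 -0.231   0.1131] rms 0.39 [-0.01  0.02]
lens [ 0.5588 -0.2312  0.0993] rms 0.78 [ 0.14 -0.57]
focus [[ 0.53552796 -0.23352393  0.14026366]]
block [0.5441 0.2206 0.0655] rms 0.27 [0. 0.]
block [0.5481 0.2188 0.08  ] rms 0.58 [-0.02 -0.04]
block [0.5455 0.2198 0.0674] rms 0.74 [ 0.43 -0.67]
```

```bash
cat >> h.py <<'E'
from scipy.spatial.transform import Rotation as Ro
def downR(theta): # tool y at world angle theta, z down
    y=np.array([np.cos(theta),np.sin(theta),0]);z=np.array([0,0,-1.]);return np.c_[np.cross(y,z),y,z]
def delta(goal,R=None,frameR=None):
    s=get_state();Rc=Ro.from_rotvec(s['eef_rot']).as_matrix()
    fr=Rc if frameR is None else frameR
    print('pos',s['ee_pos'].round(4),'t',s['time'],'gap',round(s['finger_gap'],3),'F',s['wrist_force'].round(1),'q',s['q'].round(2))
    print('shift units now-frame',(Rc.T@(np.array(goal)-s['ee_pos'])/.025).round(2))
    if R is not None:
        print('turn units',(Ro.from_matrix(Rc.T@R).as_rotvec(degrees=True)/6).round(2),'shift in goal-frame',(R.T@(np.array(goal)-s['ee_pos'])/.025).round(2))
E
python3 -c "
from h import *
delta([.5455,.2198,.15],downR(.068-np.pi))"
```

```text
pos [0.1643 0.6547 0.2265] t 1.2 gap 0.999 F [ 0.9  0.1 -0.1] q [ 1.61  0.36  0.01 -0.   -1.22 -0.29]
shift units now-frame [19.02 13.16  3.06]
turn units [ 0. -0. 12.] shift in goal-frame [ 18.39 -14.03   3.06]
```

Request:
jog_arm --targets "1 0 0 0 0 0 1;1 0 0 0 0 0 1;1 0 0 0 0 0 1;1 0 0 0 0 0 1;1 0 0 0 0 0 1;1 0 0 0 0 0 1;1 0 0 0 0 0 1;1 0 0 0 0 0 1;1 0 0 0 0 0 1;1 0 0 0 0 0 1;1 0 0 0 0 0 1;1 0 0 0 0 0 1"

```text
time: 2.2
ee_pos: [0.1643, 0.6547, 0.2265]
eef_rot: [2.29, -2.15, 0.0]
wrist_force: [-0.5, 0.6, -0.7]
finger_gap: 1.0
```

```bash
python3 -c "
from h import *
delta([.5455,.2198,.15],downR(.068-np.pi))"
```

```text
pos [0.1643 0.6547 0.2265] t 2.2 gap 1.0 F [-0.5  0.6 -0.7] q [ 1.61  0.36  0.01  0.   -1.22 -1.55]
shift units now-frame [ 18.32 -14.12   3.06]
turn units [-0.   -0.   -0.05] shift in goal-frame [ 18.39 -14.03   3.06]
```

Request:
jog_arm --targets "1 0.76 -0.59 0.1 0 0 0;1 0.76 -0.59 0.1 0 0 0;1 0.76 -0.59 0.1 0 0 0;1 0.76 -0.59 0.1 0 0 0;1 0.76 -0.59 0.1 0 0 0;1 0.76 -0.59 0.1 0 0 0;1 0.76 -0.59 0.1 0 0 0;1 0.76 -0.59 0.1 0 0 0;1 0.76 -0.59 0.1 0 0 0;1 0.76 -0.59 0.1 0 0 0;1 0.76 -0.59 0.1 0 0 0;1 0.76 -0.59 0.1 0 0 0"

```text
time: 3.2
ee_pos: [0.3571, 0.4384, 0.1967]
eef_rot: [-2.296, 2.144, 0.0]
wrist_force: [0.3, 1.2, 0.1]
finger_gap: 0.999
```

Request:
jog_arm --targets "1 0.76 -0.59 0.1 0 0 0;1 0.76 -0.59 0.1 0 0 0;1 0.76 -0.59 0.1 0 0 0;1 0.76 -0.59 0.1 0 0 0;1 0.76 -0.59 0.1 0 0 0;1 0.76 -0.59 0.1 0 0 0;1 0.76 -0.59 0.1 0 0 0;1 0.76 -0.59 0.1 0 0 0;1 0.76 -0.59 0.1 0 0 0;1 0.76 -0.59 0.1 0 0 0;1 0.5 -0.5 0.1 0 0 0;1 0 0 0 0 0 0"

```text
time: 4.2
ee_pos: [0.5314, 0.2461, 0.1685]
eef_rot: [2.293, -2.146, 0.0]
wrist_force: [-0.6, -0.3, 1.0]
finger_gap: 0.998
```

```bash
python3 -c "
from h import *
p=shot('top','top1.png');q=shot('scene','scene1.png')
delta([.5455,.2198,.15],downR(.068-np.pi))
print(proj(p,[.5455,.2198,.15]),proj(q,[.5455,.2198,.15]))
a=cv2.resize(q['img'][150:320,380:560],None,fx=4,fy=3.5*1,interpolation=cv2.INTER_CUBIC)
cv2.imwrite('pics/s1.png',a[:,:,::-1])"
```

```text
pos [0.5301 0.2477 0.1688] t 4.3 gap 1.0 F [-0.2  0.1 -0.2] q [ 0.77  0.26 -0.27 -0.   -1.04 -0.7 ]
shift units now-frame [ 1.15 -0.54  0.75]
turn units [ 0.   -0.   -0.01] shift in goal-frame [ 1.15 -0.54  0.75]
[[181.90105383 181.39802971]] [[466.58301647 221.18644478]]
```

View pics/s1.png

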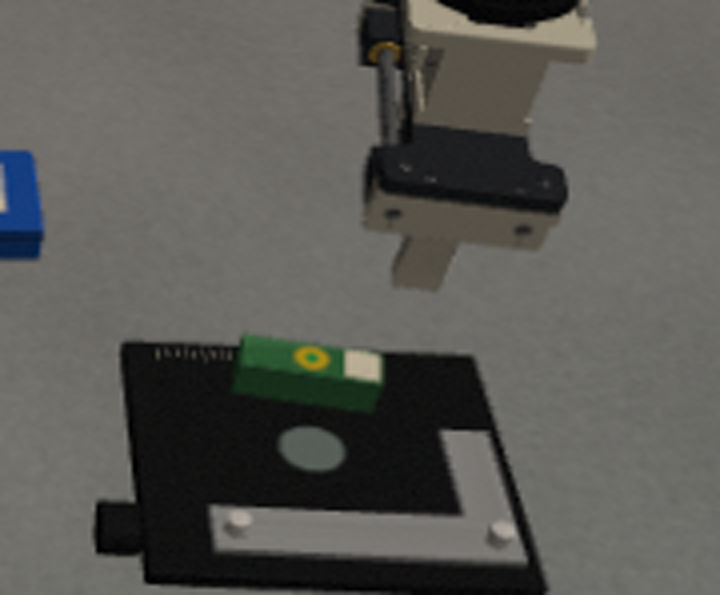

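The scene view shows the open jaws above the stage, lined up across the block, which sits at (310,370) in the crop. I'm centring over it, then descending.

Request:
jog_arm --targets "1 0.58 -0.27 0.5 0 0 0;1 0.57 -0.27 0.5 0 0 0;1 0 0 0.5 0 0 0;1 0 0 0.7 0 0 0;1 0 0 0.7 0 0 0;1 0 0 0.7 0 0 0;1 0 0 0.6 0 0 0;1 0 0 0.4 0 0 0;1 0 0 0.4 0 0 0;1 0 0 0 0 0 0;1 0 0 0 0 0 0"

```text
time: 5.22
ee_pos: [0.5452, 0.2207, 0.0441]
eef_rot: [2.296, -2.143, 0.0]
wrist_force: [1.5, 0.4, -0.4]
finger_gap: 1.003
```

```bash
python3 -c "
from h import *
p=shot('top','top2.png');q=shot('scene')
delta([.5455,.2198,.038],downR(.068-np.pi))
a=cv2.resize(q['img'][200:320,390:530],None,fx=5,fy=4,interpolation=cv2.INTER_CUBIC)
cv2.imwrite('pics/s2.png',a[:,:,::-1])"
```

```text
pos [0.5458 0.221  0.0449] t 5.3167 gap 0.998 F [-0.4  0.2 -0.3] q [ 0.72  0.4  -0.4   0.   -0.77 -0.65]
shift units now-frame [0.05 0.02 0.28]
turn units [-0.01  0.01  0.01] shift in goal-frame [0.05 0.02 0.28]
```

View pics/s2.png

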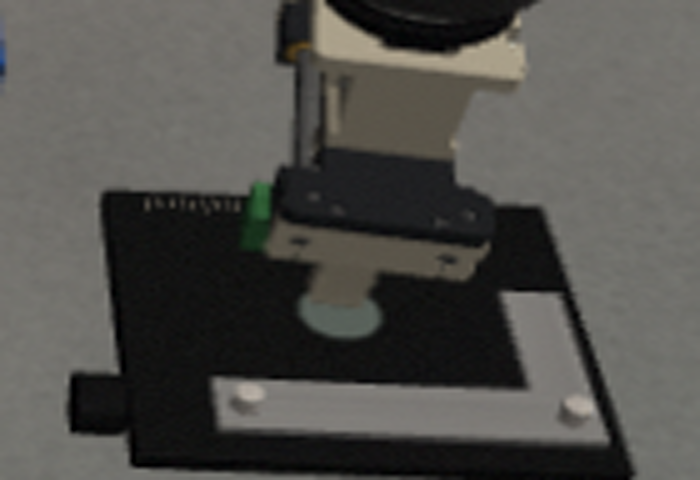

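Request:
jog_arm --targets "1 0 0 0.27 0 0 0;1 0 0 0 0 0 0;-1 0 0 0 0 0 0;-1 0 0 0 0 0 0;-1 0 0 0 0 0 0;-1 0 0 0 0 0 0;-1 0 0 0 0 0 0;-1 0 0 0 0 0 0;-1 0 0 0 0 0 0;-1 0 0 0 0 0 0" --grip_force 12

```text
time: 6.15
ee_pos: [0.5453, 0.2205, 0.0373]
eef_rot: [2.296, -2.144, -0.0]
wrist_force: [0.1, 0.5, 0.4]
finger_gap: 0.454
```

```bash
python3 -c "
from h import *
p=shot('top');q=shot('scene')
g=[.623,.267,.038]
delta(g,downR(.216-np.pi))
a=cv2.resize(q['img'][200:320,390:530],None,fx=5,fy=4,interpolation=cv2.INTER_CUBIC)
b=cv2.resize(p['img'][115:220,135:255],None,fx=5,fy=5,interpolation=cv2.INTER_CUBIC)
cv2.imwrite('pics/s3.png',a[:,:,::-1])
cv2.imwrite('pics/t3.png',b[:,:,::-1])"
```

```text
pos [0.5453 0.2204 0.0373] t 6.25 gap 0.364 F [-0.  -0.8  0.1] q [ 0.72  0.4  -0.41 -0.   -0.76 -0.65]
shift units now-frame [-1.65 -3.23 -0.03]
turn units [ 0.   -0.   -1.41] shift in goal-frame [-1.15 -3.43 -0.03]
```

View pics/s3.png

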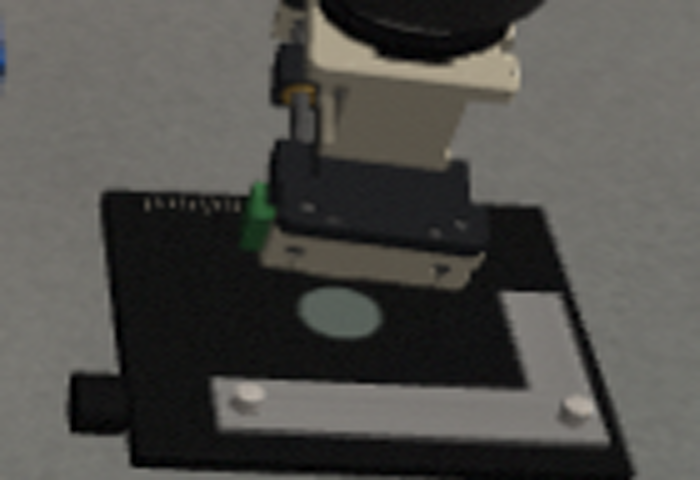

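View pics/t3.png

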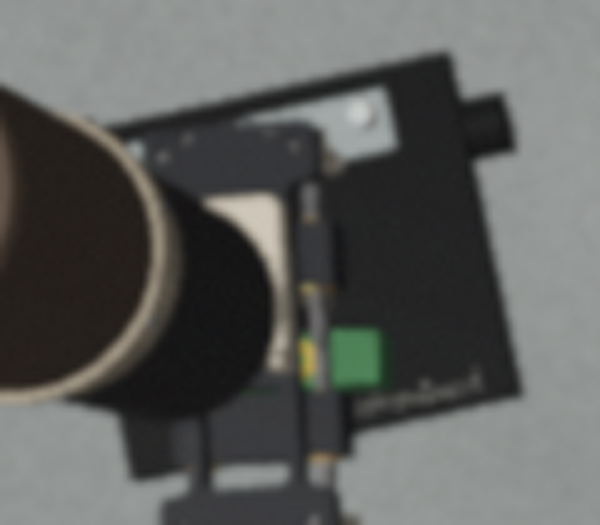

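Request:
jog_arm --targets "-1 0 0 0 0 0 0;-1 0 0 0 0 0 0;-1 0 0 0 0 0 0;-1 0 0 0 0 0 0;-1 0 0 0 0 0 -0.35;-1 0 0 0 0 0 -0.35;-1 0 0 0 0 0 -0.35;-1 0 0 0 0 0 -0.36;-1 -0.2 -0.5 0 0 0 0;-1 -0.2 -0.6 0 0 0 0;-1 -0.2 -0.6 0 0 0 0;-1 0 0 0 0 0 0"

```text
time: 7.25
ee_pos: [0.5859, 0.2457, 0.0373]
eef_rot: [-2.447, 1.967, -0.002]
wrist_force: [0.2, 0.9, 3.4]
finger_gap: 0.298
```

```bash
python3 -c "
from h import *
p=shot('top');q=shot('scene')
g=[.623,.267,.038]
delta(g,downR(.216-np.pi))
a=cv2.resize(q['img'][200:320,390:530],None,fx=5,fy=5,interpolation=cv2.INTER_CUBIC)
b=cv2.resize(p['img'][115:220,135:255],None,fx=5,fy=5,interpolation=cv2.INTER_CUBIC)
cv2.imwrite('pics/s4.png',a[:,:,::-1])
cv2.imwrite('pics/t4.png',b[:,:,::-1])"
```

```text
pos [0.5843 0.2447 0.0373] t 7.35 gap 0.297 F [0.9 0.9 1.2] q [ 0.7   0.46 -0.3   0.   -0.8  -0.49]
shift units now-frame [-0.54 -1.7  -0.02]
turn units [-0.01  0.    0.  ] shift in goal-frame [-0.54 -1.7  -0.03]
```

View pics/s4.png

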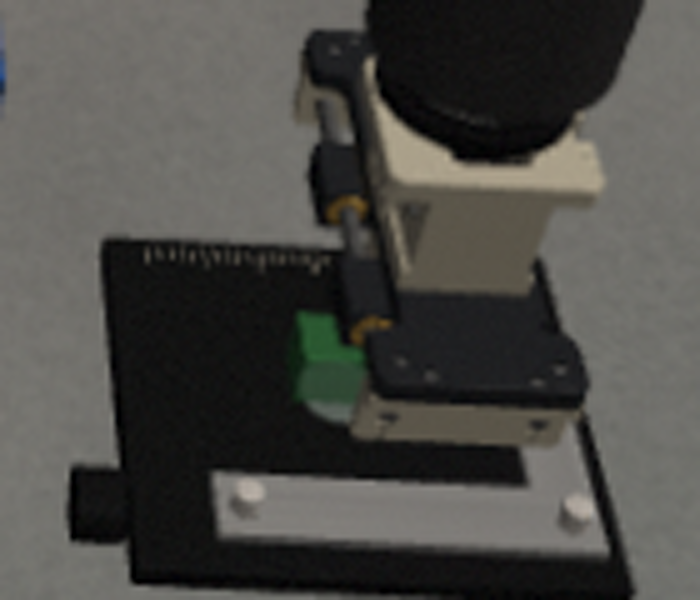

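Request:
jog_arm --targets "-1 -0.1 -0.4 0 0 0 0;-1 -0.1 -0.4 0 0 0 0;-1 -0.1 -0.3 0 0 0 0;-1 0 -0.2 0 0 0 0;-1 0 -0.1 0 0 0 0;-1 0 0 0 0 0 0;-1 0 0 0 0 0 0"

```text
time: 7.93
ee_pos: [0.6165, 0.2591, 0.0373]
eef_rot: [-2.447, 1.969, -0.0]
wrist_force: [0.6, 1.1, 0.2]
finger_gap: 0.297
```

Request:
jog_arm --targets "-1 0 -0.1 0 0 0 0;-1 0 -0.05 0 0 0 0;-1 0 0 0 0 0 0"

```text
time: 8.18
ee_pos: [0.6199, 0.2597, 0.0373]
eef_rot: [2.448, -1.969, -0.0]
wrist_force: [-0.6, -0.4, 1.8]
finger_gap: 0.294
```

```bash
python3 -c "
from h import *
p=shot('top');q=shot('scene')
g=[.623,.267,.038]
delta(g,downR(.216-np.pi))
a=cv2.resize(q['img'][200:320,390:530],None,fx=5,fy=5,interpolation=cv2.INTER_CUBIC)
cv2.imwrite('pics/s5.png',a[:,:,::-1])"
```

```text
pos [0.6198 0.2597 0.0373] t 8.2833 gap 0.297 F [ 0.3 -1.4  0.5] q [ 0.69  0.52 -0.21  0.   -0.85 -0.47]
shift units now-frame [-0.26 -0.19 -0.03]
turn units [ 0. -0. -0.] shift in goal-frame [-0.26 -0.19 -0.03]
```

View pics/s5.png

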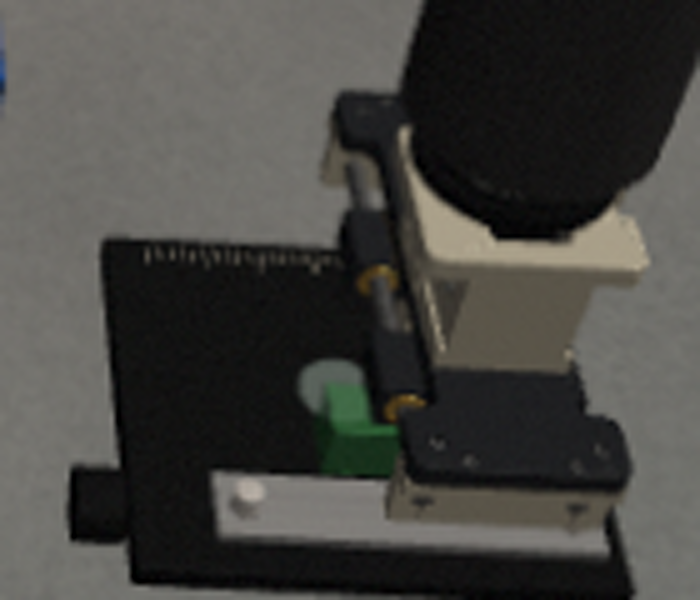

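Request:
jog_arm --targets "-1 0 -0.06 0 0 0 0;-1 0 -0.06 0 0 0 0;-1 0 0 0 0 0 0"

```text
time: 8.53
ee_pos: [0.6231, 0.2605, 0.0373]
eef_rot: [-2.448, 1.969, -0.0]
wrist_force: [0.3, -0.2, 1.8]
finger_gap: 0.293
```

Request:
jog_arm --targets "-1 0 -0.04 0 0 0 0;-1 0 0 0 0 0 0"

```text
time: 8.7
ee_pos: [0.6239, 0.2607, 0.0373]
eef_rot: [-2.448, 1.969, -0.0]
wrist_force: [-1.1, -1.3, 1.2]
finger_gap: 0.296
```

Request:
jog_arm --targets "-1 0 -0.04 0 0 0 0;-1 0 0 0 0 0 0"

```text
time: 8.87
ee_pos: [0.6248, 0.2609, 0.0373]
eef_rot: [2.448, -1.969, -0.0]
wrist_force: [-1.7, -0.3, 1.1]
finger_gap: 0.298
```

Request:
jog_arm --targets "-1 0 -0.04 0 0 0 0;-1 0 0 0 0 0 0"

```text
time: 9.03
ee_pos: [0.625, 0.2608, 0.0373]
eef_rot: [2.447, -1.968, -0.001]
wrist_force: [-4.4, -0.9, 6.1]
finger_gap: 0.294
```

Request:
jog_arm --targets "-1 0 -0.04 0 0 0 0;-1 0 0 0 0 0 0"

```text
time: 9.2
ee_pos: [0.625, 0.2608, 0.0373]
eef_rot: [2.446, -1.968, -0.002]
wrist_force: [-8.5, -0.8, 7.2]
finger_gap: 0.296
```

Request:
jog_arm --targets "-1 0 -0.04 0 0 0 0;-1 0 0 0 0 0 0"

```text
time: 9.37
ee_pos: [0.625, 0.2607, 0.0373]
eef_rot: [2.444, -1.967, -0.004]
wrist_force: [-13.7, -0.2, 11.0]
finger_gap: 0.299
```

Request:
jog_arm --targets "-1 0 0.06 0 0 0 0;-1 -0.1 0 0 0 0 0;-1 -0.04 0 0 0 0 0;-1 0 0 0 0 0 0"

```text
time: 9.7
ee_pos: [0.6245, 0.2632, 0.0373]
eef_rot: [2.445, -1.967, -0.0]
wrist_force: [-4.7, -5.4, 6.3]
finger_gap: 0.298
```

Request:
jog_arm --targets "-1 -0.04 0 0 0 0 0;-1 0 0 0 0 0 0"

```text
time: 9.87
ee_pos: [0.6243, 0.2639, 0.0373]
eef_rot: [2.445, -1.967, -0.0]
wrist_force: [-3.9, -5.0, 6.0]
finger_gap: 0.295
```

Request:
jog_arm --targets "-1 -0.04 0 0 0 0 0;-1 0 0 0 0 0 0"

```text
time: 10.03
ee_pos: [0.6241, 0.2648, 0.0373]
eef_rot: [2.445, -1.967, -0.0]
wrist_force: [-4.5, -5.4, 6.1]
finger_gap: 0.294
```

Request:
jog_arm --targets "-1 -0.04 0 0 0 0 0;-1 0 0 0 0 0 0"

```text
time: 10.2
ee_pos: [0.6239, 0.2657, 0.0373]
eef_rot: [2.445, -1.967, -0.0]
wrist_force: [-4.5, -6.6, 6.2]
finger_gap: 0.296
```

Request:
jog_arm --targets "-1 -0.04 0 0 0 0 0;-1 0 0 0 0 0 0"

```text
time: 10.37
ee_pos: [0.6237, 0.2666, 0.0373]
eef_rot: [2.445, -1.967, -0.0]
wrist_force: [-4.7, -6.7, 6.8]
finger_gap: 0.291
```

Request:
jog_arm --targets "-1 -0.04 0 0 0 0 0;-1 0 0 0 0 0 0"

```text
time: 10.53
ee_pos: [0.6235, 0.2676, 0.0373]
eef_rot: [2.445, -1.967, -0.0]
wrist_force: [-3.3, -7.5, 6.1]
finger_gap: 0.297
```

Request:
jog_arm --targets "-1 -0.04 0 0 0 0 0;-1 0 0 0 0 0 0"

```text
time: 10.7
ee_pos: [0.6233, 0.2686, 0.0373]
eef_rot: [2.445, -1.967, -0.0]
wrist_force: [-3.8, -6.2, 6.5]
finger_gap: 0.294
```

Request:
jog_arm --targets "-1 -0.04 0 0 0 0 0;-1 0 0 0 0 0 0"

```text
time: 10.87
ee_pos: [0.6232, 0.2687, 0.0373]
eef_rot: [2.444, -1.967, 0.001]
wrist_force: [-2.9, -9.9, 6.3]
finger_gap: 0.293
```

Request:
jog_arm --targets "-1 -0.04 0 0 0 0 0;-1 0 0 0 0 0 0"

```text
time: 11.03
ee_pos: [0.6232, 0.2688, 0.0373]
eef_rot: [2.443, -1.967, 0.002]
wrist_force: [-0.9, -13.3, 6.3]
finger_gap: 0.293
```

Request:
jog_arm --targets "-1 -0.03 -0.06 0 0 0 0;-1 0 -0.03 0 0 0 0;-1 0 0 0 0 0 0"

```text
time: 11.28
ee_pos: [0.6232, 0.2691, 0.0371]
eef_rot: [2.44, -1.965, -0.001]
wrist_force: [-8.8, -14.4, 12.1]
finger_gap: 0.295
```

```bash
python3 -c "
from h import *
p=shot('top');q=shot('scene')
g=[.623,.267,.038]
delta(g,downR(.216-np.pi))
a=cv2.resize(q['img'][240:320,420:520],None,fx=7,fy=7,interpolation=cv2.INTER_CUBIC)
cv2.imwrite('pics/s6.png',a[:,:,::-1])"
```

```text
pos [0.6232 0.2691 0.0371] t 11.3833 gap 0.295 F [ -8.3 -14.8  11.8] q [ 0.69  0.53 -0.18  0.   -0.87 -0.48]
shift units now-frame [ 0.08  0.03 -0.04]
turn units [ 0.07 -0.05 -0.01] shift in goal-frame [ 0.08  0.03 -0.04]
```

View pics/s6.png

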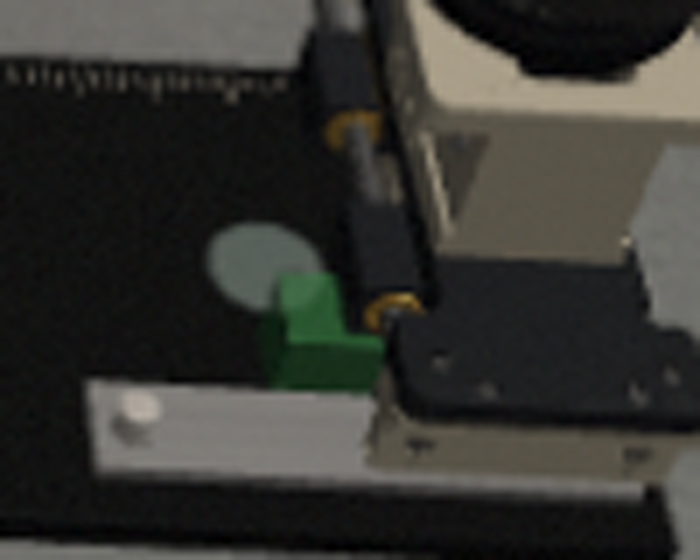

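Request:
jog_arm --targets "-1 0 0 -0.06 0 0 0;-1 0 0 -0.04 0 0 0;-1 0 0 0 0 0 0"

```text
time: 11.63
ee_pos: [0.6231, 0.2698, 0.0381]
eef_rot: [2.44, -1.966, -0.002]
wrist_force: [-4.7, -9.4, 2.1]
finger_gap: 0.297
```

Request:
jog_arm --targets "0 0 0 0 0 0 0;0.2 0 0 0 0 0 0;0.2 0 0 0 0 0 0;0.2 0 0 0 0 0 0;0.2 0 0 0 0 0 0;0.2 0 0 0 0 0 0"

```text
time: 12.13
ee_pos: [0.6261, 0.2741, 0.04]
eef_rot: [-2.448, 1.968, -0.0]
wrist_force: [0.9, 0.8, 0.2]
finger_gap: 0.592
```

Request:
jog_arm --targets "0.4 0 0 -0.5 0 0 0;0.4 0 0 -0.8 0 0 0;0.4 0 0 -1 0 0 0;0.4 0 0 -1 0 0 0;0.4 1 0.5 -1 0 0 0;0.4 1 1 -1 0 0 0;0.4 1 1 0 0 0 0;0.4 1 1 0 0 0 0;0.4 1 1 0 0 0 0;0.4 1 1 0 0 0 0;0.4 1 0.5 0 0 0 0;0.4 0 0 0 0 0 0"

```text
time: 13.13
ee_pos: [0.5153, 0.0684, 0.1729]
eef_rot: [-2.446, 1.971, -0.0]
wrist_force: [-0.3, 0.6, -0.1]
finger_gap: 0.704
```

```bash
python3 -c "
from h import *
p=shot('top');q=shot('scene')
g=[.623,.267,.038]
delta(g,downR(.216-np.pi))
a=cv2.resize(q['img'][240:325,410:520],None,fx=7,fy=7,interpolation=cv2.INTER_CUBIC)
cv2.imwrite('pics/s7.png',a[:,:,::-1])
b=cv2.resize(p['img'][120:210,140:250],None,fx=6,fy=6,interpolation=cv2.INTER_CUBIC)
cv2.imwrite('pics/t7.png',b[:,:,::-1])"
```

```text
pos [0.5177 0.0711 0.173 ] t 13.2333 gap 0.701 F [0.6 0.2 0.5] q [ 0.51  0.15 -0.4   0.   -1.02 -0.3 ]
shift units now-frame [-6.76 -5.77  5.42]
turn units [-0.02  0.   -0.01] shift in goal-frame [-6.75 -5.79  5.4 ]
```

View pics/s7.png

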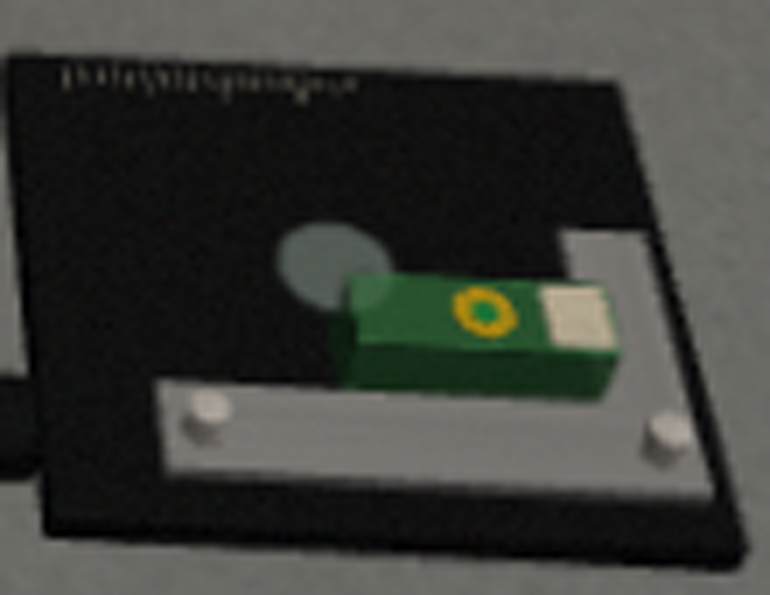

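View pics/t7.png

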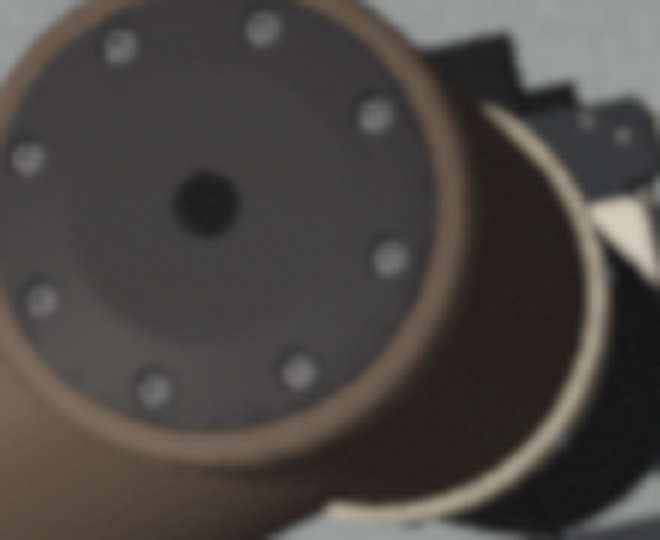

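```bash
python3 -c "
from h import *
q=shot('scene')
S=np.array([[90,100,30],[90,-100,30],[-90,-100,30],[-90,100,30],[45,65,35],[45,-65,35],[-20,65,35]])/1e3
Ss=px([(728,497),(130,487),(95,77),(621,100),(606,375),(222,356),(570,228)],6,(395,235))
flat=lambda x,m:m@Rz(x[2]).T+[x[0],x[1],0]
x,r=fit([(q,S,Ss)],flat,[.6,.23,.2]);print(x,r.round(1).tolist())
B=np.array([[sx*13+32,sy*38+27,z] for z in(30,58) for sx,sy in((1,1),(1,-1),(-1,-1),(-1,1))])/1e3
u=proj(q,flat(x,B));im=cv2.resize(q['img'][240:325,410:520],None,fx=7,fy=7,interpolation=cv2.INTER_CUBIC)
v=((u-[410,240]+.5)*7-.5)
S2=((proj(q,flat(x,S))-[410,240]+.5)*7-.5)
for a in v.reshape(2,4,2): cv2.polylines(im,[a.round().astype(int)],1,(255,0,0))
for a in S2: cv2.circle(im,tuple(a.round().astype(int).tolist()),4,(0,255,255))
cv2.imwrite('pics/s8.png',im[:,:,::-1])
M=B[4:];m=px([(618,352),(350,343),(355,272),(606,284)],7,(410,240))
y,r=fit([(q,M-[.032,.027,0],m)],flat,[.62,.26,.2]);
print('block rel stage',(Rz(x[2]).T@np.r_[y[:2]-x[:2],0]).round(4),'yaw diff',y[2]-x[2],y,r.round(1).tolist())
"
```

```text
[0.59973991 0.23387853 0.22161798] [[1.4, 0.9], [-0.1, -2.0], [-0.9, -0.7], [-0.1, -0.6], [0.0, 0.4], [0.2, 0.7], [-0.3, 0.1]]
block rel stage [0.0311 0.027  0.    ] yaw diff -0.011304527227956246 [0.62413954 0.2670113  0.21031345] [[0.5, 0.5], [0.9, -0.2], [-1.6, -0.3], [-0.3, -0.0]]
```

View pics/s8.png

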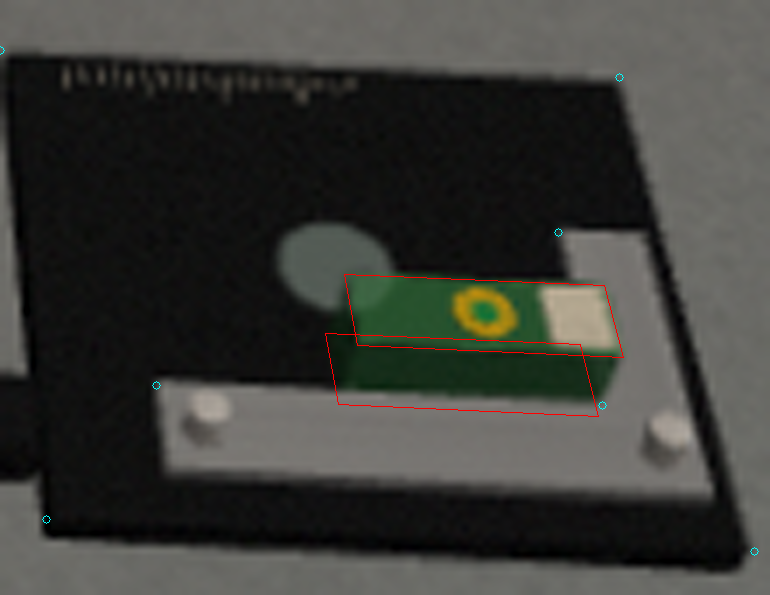

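```bash
python3 -c "
from h import *
delta([.6235,.2685,.039],downR(.216-np.pi))"
```

```text
pos [0.5181 0.0718 0.1726] t 13.2833 gap 0.697 F [0.1 0.2 0.5] q [ 0.51  0.15 -0.4   0.   -1.02 -0.3 ]
shift units now-frame [-6.78 -5.79  5.36]
turn units [-0.02  0.   -0.  ] shift in goal-frame [-6.78 -5.81  5.35]
```

Request:
jog_arm --targets "0 -0.85 -0.73 0 0 0 0;0 -0.85 -0.73 0 0 0 0;0 -0.85 -0.73 0.2 0 0 0;0 -0.85 -0.72 0.3 0 0 0;0 -0.85 -0.72 0.4 0 0 0;0 -0.85 -0.72 0.5 0 0 0;0 -0.84 -0.72 0.6 0 0 0;0 -0.84 -0.72 0.6 0 0 0;0 0 0 0 0 0 0;0 0 0 0 0 0 0"

```text
time: 14.12
ee_pos: [0.6223, 0.2703, 0.104]
eef_rot: [2.448, -1.964, -0.001]
wrist_force: [0.0, -0.3, -0.9]
finger_gap: 0.501
```

```bash
python3 -c "
from h import *
delta([.6235,.2685,.039],downR(.216-np.pi))"
```

```text
pos [0.6223 0.2703 0.104 ] t 14.1167 gap 0.501 F [ 0.  -0.3 -0.9] q [ 0.7   0.46 -0.13 -0.   -0.99 -0.48]
shift units now-frame [ 0.08 -0.04  2.6 ]
turn units [ 0.03 -0.01  0.02] shift in goal-frame [ 0.08 -0.03  2.6 ]
```

Request:
jog_arm --targets "0 0.08 -0.04 0.7 0 0 0;0 0 0 0.7 0 0 0;0 0 0 0.6 0 0 0;0 0 0 0.4 0 0 0;0 0 0 0.2 0 0 0;0 0 0 0 0 0 0;0 0 -0.15 0 0 0 0;0 0 -0.15 0 0 0 0;0 0 0 0 0 0 0"

```text
time: 14.87
ee_pos: [0.6323, 0.2686, 0.0425]
eef_rot: [-2.447, 1.968, -0.001]
wrist_force: [0.2, 0.2, 0.7]
finger_gap: 0.501
```

Request:
jog_arm --targets "0 0 -0.06 0 0 0 0;0 0 -0.04 0 0 0 0;0 0 0 0 0 0 0"

```text
time: 15.12
ee_pos: [0.6325, 0.2683, 0.0417]
eef_rot: [2.446, -1.968, -0.002]
wrist_force: [-6.0, -0.2, 4.0]
finger_gap: 0.501
```

Request:
jog_arm --targets "0 0 -0.05 0 0 0 0;0 0 0 0 0 0 0"

```text
time: 15.28
ee_pos: [0.6326, 0.2683, 0.0416]
eef_rot: [2.444, -1.967, -0.004]
wrist_force: [-9.7, -0.3, 7.0]
finger_gap: 0.504
```

Request:
jog_arm --targets "0 -0.04 0 0 0 0 0;0 -0.04 0 0 0 0 0;0 -0.04 0 0 0 0 0;0 0 0 0 0 0 0"

```text
time: 15.62
ee_pos: [0.6323, 0.2701, 0.041]
eef_rot: [2.444, -1.967, -0.002]
wrist_force: [-6.7, -4.2, 2.9]
finger_gap: 0.501
```

```bash
python3 -c "
from h import *
delta([.6235,.2685,.039],downR(.216-np.pi))"
```

```text
pos [0.6323 0.2701 0.041 ] t 15.6167 gap 0.501 F [-6.7 -4.2  2.9] q [ 0.69  0.53 -0.16 -0.   -0.88 -0.47]
shift units now-frame [-0.01  0.36  0.08]
turn units [ 0.04 -0.02 -0.  ] shift in goal-frame [-0.01  0.36  0.08]
```

Request:
jog_arm --targets "0 0 0.2 0 0 0 0;0 0 0.22 0 0 0 0;0 0 0 0 0 0 0;0 0 0 0 0 0 0"

```text
time: 15.95
ee_pos: [0.6242, 0.27, 0.0419]
eef_rot: [-2.447, 1.968, -0.001]
wrist_force: [-0.6, -0.4, 0.2]
finger_gap: 0.499
```

```bash
python3 -c "
from h import *
q=shot('scene')
delta([.6237,.2678,.038],downR(.216-np.pi))
a=cv2.resize(q['img'][240:325,410:520],None,fx=7,fy=7,interpolation=cv2.INTER_CUBIC)
cv2.imwrite('pics/s9.png',a[:,:,::-1])"
```

```text
pos [0.6244 0.2701 0.0419] t 16.0 gap 0.503 F [ 0.5 -0.1 -0.2] q [ 0.69  0.52 -0.19  0.   -0.86 -0.48]
shift units now-frame [0.08 0.05 0.15]
turn units [-0.01  0.    0.  ] shift in goal-frame [0.08 0.05 0.15]
```

View pics/s9.png

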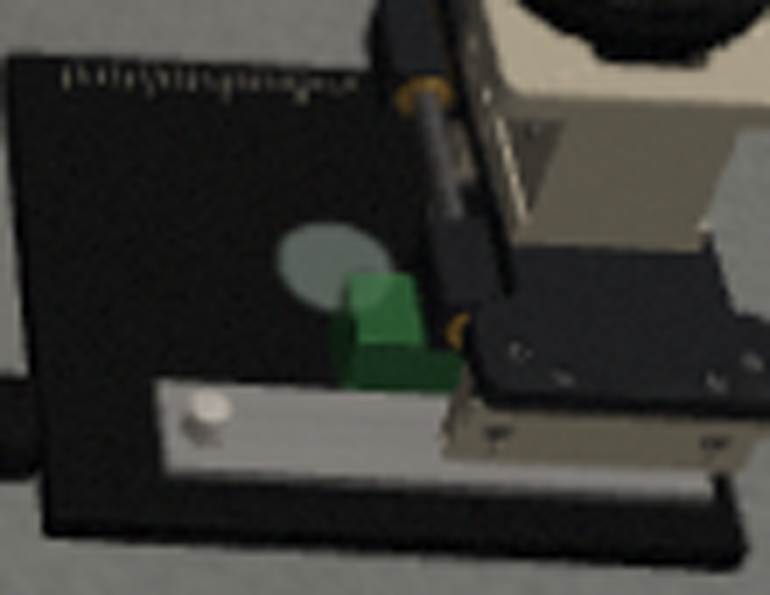

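The block's visible corner at (348,385) hasn't moved under the pushes against both arms, so it is seated. I'm gripping and lifting it.

Request:
jog_arm --targets "0 0.08 0.05 0.15 0 0 0;-1 0 0 0 0 0 0;-1 0 0 0 0 0 0;-1 0 0 0 0 0 0;-1 0 0 0 0 0 0;-1 0 0 0 0 0 0;-1 0 0 0 0 0 0;-1 0 0 0 0 0 0;-1 0 0 0 0 0 0" --grip_force 25

```text
time: 16.75
ee_pos: [0.6232, 0.2674, 0.0376]
eef_rot: [2.448, -1.969, -0.0]
wrist_force: [0.1, -0.5, -1.4]
finger_gap: 0.297
```

Request:
jog_arm --targets "-1 0 0 -0.2 0 0 0;-1 0 0 -0.4 0 0 0;-1 0 0 -0.6 0 0 0;-1 0 0 -1 0 0 0;-1 0 0 -1 0 0 0;-1 0 0 -1 0 0 0;-1 0 0 -1 0 0 0;-1 0 0 -1 0 0 0;-1 0 0 -0.5 0 0 0;-1 0 0 0 0 0 0"

```text
time: 17.58
ee_pos: [0.625, 0.2683, 0.2107]
eef_rot: [-2.443, 1.964, -0.004]
wrist_force: [0.8, 1.3, -1.2]
finger_gap: 0.293
```

```bash
cat >> h.py <<'E'
def goal(x,y,psi,clear=.0075,h=0):  # lens pose, tip height above underside
    R=lensR(psi);zl=R[:,2];Rt=np.c_[np.cross(-R[:,0],-zl),-R[:,0],-zl]
    return np.array([x,y,.085])+(0.06+clear+h)*zl,Rt
E
python3 -c "
from h import *
q=shot('scene')
g,R=goal(.5588,-.2312,.0993,.0078,.06);print(g)
delta(g,R)
print('level', );delta(g,downR(.0993-np.pi))
a=cv2.resize(q['img'][180:325,390:540],None,fx=5,fy=4,interpolation=cv2.INTER_CUBIC)
cv2.imwrite('pics/s10.png',a[:,:,::-1])"
```

```text
[ 0.5092775  -0.23613381  0.2027116 ]
pos [0.6241 0.268  0.2083] t 17.6333 gap 0.296 F [-0.2  0.5 -1.2] q [ 0.69  0.37 -0.01  0.   -1.18 -0.48]
shift units now-frame [18.71  8.81  0.15]
turn units [3.77 0.24 1.1 ] shift in goal-frame [19.61  6.14 -2.35]
level
pos [0.6241 0.268  0.2083] t 17.6333 gap 0.296 F [-0.2  0.5 -1.2] q [ 0.69  0.37 -0.01  0.   -1.18 -0.48]
shift units now-frame [18.71  8.81  0.15]
turn units [-0.04  0.02  1.12] shift in goal-frame [19.61  6.57  0.23]
```

View pics/s10.png

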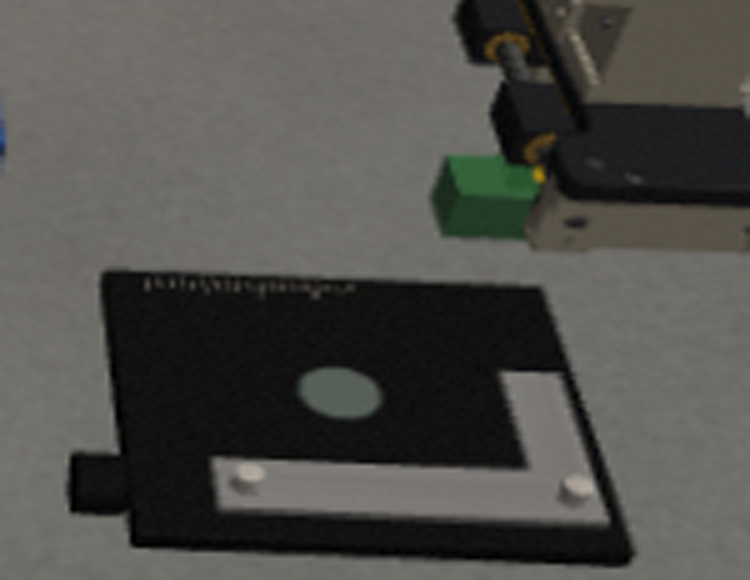

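Request:
jog_arm --targets "-1 0 0 0 0 0 0.56;-1 0.3 0.1 0 0 0 0.56;-1 0.7 0.2 0 0 0 0;-1 0.98 0.33 0 0 0 0;-1 0.98 0.33 0 0 0 0;-1 0.98 0.33 0 0 0 0;-1 0.98 0.33 0 0 0 0;-1 0.98 0.33 0 0 0 0;-1 0.98 0.33 0 0 0 0;-1 0.98 0.33 0 0 0 0;-1 0.98 0.33 0 0 0 0;-1 0.98 0.33 0 0 0 0"

```text
time: 18.63
ee_pos: [0.5652, 0.0131, 0.2047]
eef_rot: [2.329, -2.107, -0.001]
wrist_force: [1.3, -0.4, 0.1]
finger_gap: 0.297
```

Request:
jog_arm --targets "-1 0.98 0.33 0 0 0 0;-1 0.98 0.33 0 0 0 0;-1 0.98 0.33 0 0 0 0;-1 0.98 0.33 0 0 0 0;-1 0.98 0.33 0 0 0 0;-1 0.98 0.33 0 0 0 0;-1 0.6 0.3 0 0 0 0;-1 0.4 0.2 0 0 0 0;-1 0 0 0 0 0 0"

```text
time: 19.38
ee_pos: [0.5202, -0.1641, 0.2048]
eef_rot: [2.326, -2.11, -0.001]
wrist_force: [0.8, -0.3, -0.6]
finger_gap: 0.293
```

```bash
python3 -c "
from h import *
g,R=goal(.5588,-.2312,.0993,.0076,.06)
delta(g,R)"
```

```text
pos [ 0.5202 -0.1641  0.2048] t 19.3833 gap 0.293 F [ 0.8 -0.3 -0.6] q [ 0.05  0.16 -0.31 -0.   -1.1   0.04]
shift units now-frame [2.83 0.71 0.09]
turn units [ 3.83 -0.   -0.02] shift in goal-frame [ 2.82  0.7  -0.2 ]
```

Request:
jog_arm --targets "-1 0 0 0 0.6 0 0;-1 0 0 0 0.9 0 0;-1 0 0 0 0.9 0 0;-1 0 0 0 0.9 0 0;-1 0.3 0 0 0.53 0 0;-1 0.7 0.2 0 0 0 0;-1 0.8 0.2 0 0 0 0;-1 0.7 0.2 0 0 0 0;-1 0.32 0.1 -0.2 0 0 0;-1 0 0 0 0 0 0;-1 0 0 0 0 0 0"

```text
time: 20.3
ee_pos: [0.5106, -0.2342, 0.2028]
eef_rot: [-2.089, 1.893, -0.385]
wrist_force: [-0.1, 0.2, -0.7]
finger_gap: 0.29
```

```bash
python3 -c "
from h import *
p=shot('top');q=shot('scene')
g,R=goal(.5588,-.2312,.0993,.0076,.06)
delta(g,R)
a=cv2.resize(q['img'][140:270,210:330],None,fx=5,fy=4.5,interpolation=cv2.INTER_CUBIC)
b=cv2.resize(p['img'][140:230,340:450],None,fx=6,fy=6,interpolation=cv2.INTER_CUBIC)
cv2.imwrite('pics/s11.png',a[:,:,::-1]);cv2.imwrite('pics/t11.png',b[:,:,::-1])"
```

```text
pos [ 0.5107 -0.2336  0.2027] t 20.4 gap 0.293 F [-0.1  0.6 -0.5] q [-0.15  0.01 -0.49 -0.16 -0.68  0.35]
shift units now-frame [ 0.1   0.06 -0.02]
turn units [-0.01  0.   -0.  ] shift in goal-frame [ 0.1   0.06 -0.02]
```

View pics/s11.png

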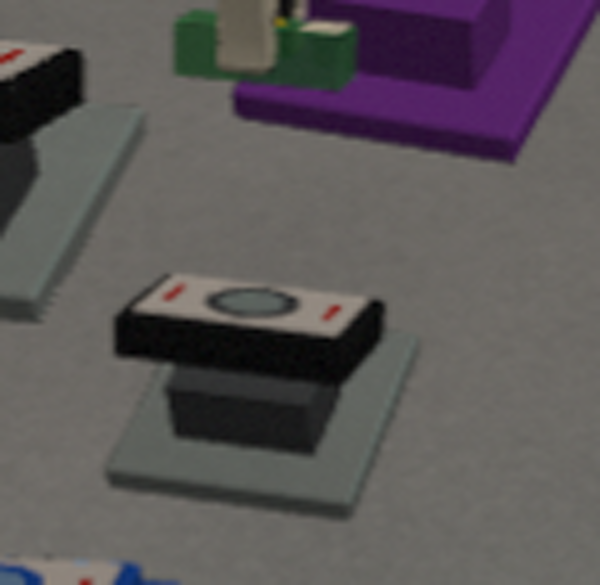

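View pics/t11.png

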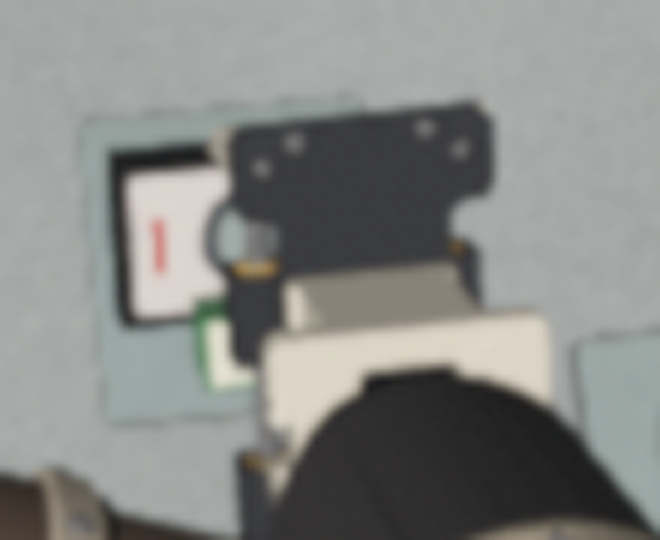

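```bash
cat > lensfit.py <<'E'
from h import *
def linefit(pts):
    vx,vy,x,y=cv2.fitLine(np.float32(pts),cv2.DIST_HUBER,0,.01,.01).ravel();return np.array([x,y]),np.array([vx,vy])
def inter(a,b):
    t=np.linalg.solve(np.c_[a[1],-b[1]],b[0]-a[0]);return a[0]+t[0]*a[1]
def corners(img,poly,s=8):
    # poly approx 4 corners px ; refine each side by half-level crossing along the normals
    g=cv2.GaussianBlur(img.min(2).astype(np.float32),(0,0),.5);L=[];c=poly.mean(0)
    for i in range(4):
        a,b=poly[i],poly[(i+1)%4];d=(b-a)/np.linalg.norm(b-a);n=np.array([d[1],-d[0]]);n*=np.sign((a-c)@n)
        pts=[]
        for t in np.linspace(.12,.88,25):
            o=a+t*(b-a);k=np.linspace(-3,3,61);q=o+k[:,None]*n
            v=cv2.remap(g,np.float32(q[None,:,0]),np.float32(q[None,:,1]),cv2.INTER_CUBIC).ravel()
            gr=np.gradient(v);j=np.argmax(-gr) if True else 0   # bright inside -> dark outside
            w=np.clip(-gr[max(0,j-8):j+9],0,None);kk=k[max(0,j-8):j+9]
            pts.append(o+n*(w@kk/w.sum()))
        L.append(linefit(pts))
    return np.array([inter(L[i-1],L[i]) for i in range(4)])
E
python3 - <<'E'
from lensfit import *
p=viewer.read_camera('top');q=viewer.read_camera('scene')
it=cv2.imread('pics/top0.png')[:,:,::-1];is_=cv2.imread('pics/scene0.png')[:,:,::-1]
L=np.array([[28,48,0],[28,-48,0],[-28,-48,0],[-28,48,0]])/1e3
Lt=corners(it,px([(82,115),(252,100),(257,200),(90,215)],4,(340,140)))
Ls=corners(is_,px([(318,150),(70,117),(115,68),(357,97)],6,(225,190)))
print(Lt.round(2).tolist(),Ls.round(2).tolist(),px([(82,115),(252,100),(257,200),(90,215)],4,(340,140)).tolist(),px([(318,150),(70,117),(115,68),(357,97)],6,(225,190)).tolist())
lens=lambda x,m:m@lensR(x[2]).T+[x[0],x[1],.085]
for o in([(p,L,Lt)],[(q,L,Ls)],[(p,L,Lt),(q,L,Ls)]):
    x,r=fit(o,lens,[.56,-.23,.1]);print(x.round(4),r.round(2).tolist())
# red bars + lens circle via colour centroid
for P,im,box in((p,it,(355,150,412,215)),(q,is_,(230,195,295,240))):
    l,t,r,b=box;s=im[t:b,l:r].astype(float);w=np.clip(s[:,:,0]-np.maximum(s[:,:,1],s[:,:,2])-18,0,None)
    v,u=np.mgrid[t:b,l:r];m=u<(l+r)/2
    m=u<np.average(u,weights=w)
    c=[[np.average(u,weights=w*k),np.average(v,weights=w*k)] for k in(m,~m)]
    print('bars',np.round(c,2))
    # intersect with z=.085 plane: bars at lens x=0, lie level
    X=unproj(P,c,z=.085);d=X[0]-X[1];print(X.mean(0).round(4),np.linalg.norm(d).round(4),np.arctan2(d[1],d[0])*1-np.pi/2)
E
```

```text
[[360.67999267578125, 168.64999389648438], [402.7699890136719, 164.75], [403.04998779296875, 188.6699981689453], [361.510009765625, 192.52000427246094]] [[276.760009765625, 214.55999755859375], [235.39999389648438, 208.7100067138672], [244.0800018310547, 200.86000061035156], [283.92999267578125, 205.75999450683594]] [[360.125, 168.375], [402.625, 164.625], [403.875, 189.625], [362.125, 193.375]] [[277.5833333333333, 214.58333333333334], [236.25, 209.08333333333334], [243.75, 200.91666666666666], [284.0833333333333, 205.75]]
[ 0.558  -0.2305  0.0816] [[0.33, 0.3], [-0.64, 0.61], [-0.4, -0.28], [0.76, -0.65]]
[ 0.5609 -0.2317  0.0927] [[-0.02, -0.32], [0.46, -0.06], [0.16, 0.08], [-0.68, 0.4]]
[ 0.5592 -0.2313  0.0865] [[0.62, -0.11], [-0.36, -0.01], [-0.02, -0.9], [1.16, -1.07], [0.3, -0.7], [0.9, -0.61], [0.7, -0.41], [-0.24, 0.06]]
bars [[366.09 180.46]
 [398.25 177.52]]
[ 0.5574 -0.2308  0.085 ] 0.0758 0.08635377629387664
bars [[244.32 204.55]
 [275.85 208.93]]
[ 0.5588 -0.2325  0.085 ] 0.0761 -3.0540512944637954
```

```bash
python3 -c "
from h import *
g,R=goal(.559,-.2313,.0865,.0076,.0)
delta(g,R)"
```

```text
pos [ 0.5108 -0.2334  0.2027] t 20.5 gap 0.296 F [-0.3  0.3 -0.9] q [-0.15  0.01 -0.49 -0.16 -0.68  0.36]
shift units now-frame [0.09 0.06 2.38]
turn units [-0.01  0.05  0.12] shift in goal-frame [0.08 0.06 2.38]
```

Request:
jog_arm --targets "-1 0.04 0.03 0.2 0 0.05 0.12;-1 0.04 0.03 0.3 0 0 0;-1 0 0 0.4 0 0 0;-1 0 0 0.4 0 0 0;-1 0 0 0.4 0 0 0;-1 0 0 0.3 0 0 0;-1 0 0 0.2 0 0 0;-1 0 0 0.18 0 0 0;-1 0 0 0 0 0 0;-1 0 0 0 0 0 0"

```text
time: 21.33
ee_pos: [0.5328, -0.2344, 0.1474]
eef_rot: [-2.078, 1.908, -0.387]
wrist_force: [0.7, 0.7, 0.4]
finger_gap: 0.292
```

```bash
cat > ov.py <<'E'
from h import *
import sys
tag=sys.argv[1]
lx,ly,psi=.559,-.2313,.0865
p=shot('top');q=shot('scene')
g,R=goal(lx,ly,psi,.0076,.0);delta(g,R)
B=np.array([[sx*13,sy*38,z] for z in(0,28) for sx,sy in((1,1),(1,-1),(-1,-1),(-1,1))])/1e3
L=np.array([[28,48,0],[28,-48,0],[-28,-48,0],[-28,48,0]])/1e3
for P,nm,(l,t,r,b),s,(x,y) in((q,'s',(225,150,305,250),6,(.5605,-.232)),(p,'t',(345,145,425,225),7,(.5577,-.2307))):
    im=cv2.resize(P['img'][t:b,l:r],None,fx=s,fy=s,interpolation=cv2.INTER_CUBIC)
    RL=lensR(psi);o=np.array([x,y,.085])
    f=lambda m:((proj(P,m@RL.T+o)-[l,t]+.5)*s-.5).round().astype(int)
    cv2.imwrite(f'pics/{nm}{tag}raw.png',im[:,:,::-1])
    for a in f(B+[0,0,.06]).reshape(2,4,2): cv2.polylines(im,[a],1,(255,0,0))
    cv2.polylines(im,[f(L)],1,(0,255,255))
    print(nm,f(B+[0,0,.06]).tolist())
    cv2.imwrite(f'pics/{nm}{tag}.png',im[:,:,::-1])
E
python3 ov.py 12
```

```text
pos [ 0.5329 -0.2344  0.148 ] t 21.4333 gap 0.296 F [ 0.4 -0.7 -1.6] q [-0.14  0.11 -0.53 -0.17 -0.55  0.36]
shift units now-frame [-0.03  0.01  0.02]
turn units [-0.02 -0.01 -0.01] shift in goal-frame [-0.03  0.01  0.02]
s [[304, 219], [109, 194], [132, 175], [323, 200], [307, 147], [110, 122], [134, 105], [327, 129]]
t [[170, 261], [411, 239], [413, 317], [175, 339], [182, 285], [429, 262], [431, 343], [186, 365]]
```

View pics/s12.png

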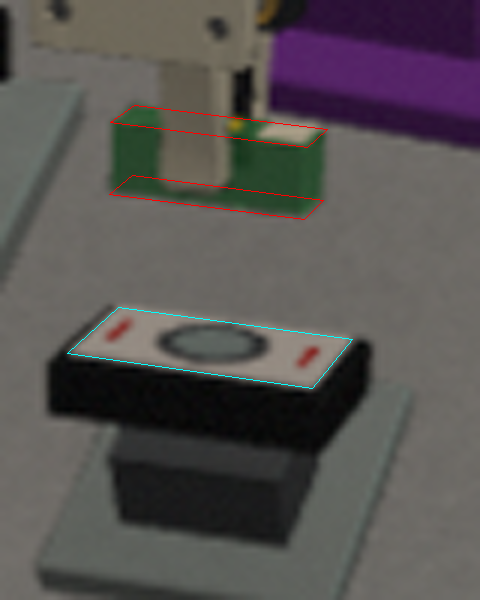

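View pics/t12.png

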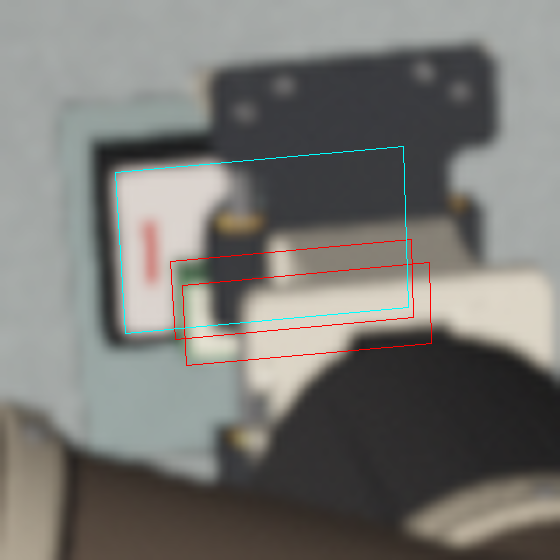

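View pics/s12raw.png

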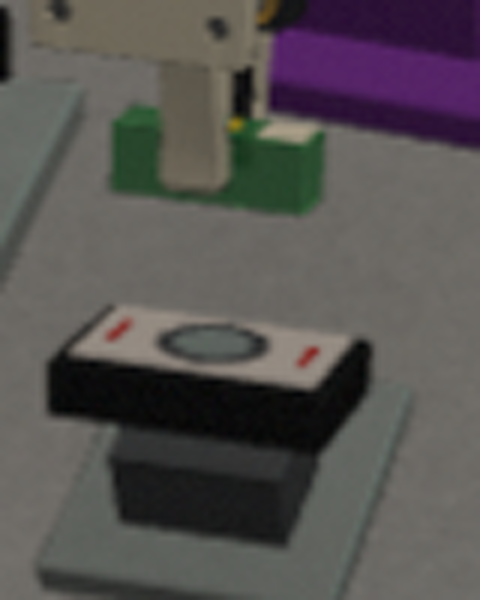

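```bash
python3 -c "
from h import *
p=shot('top');q=shot('scene')
a=cv2.resize(q['img'][162:192,238:288],None,fx=16,fy=16,interpolation=cv2.INTER_CUBIC)
b=cv2.resize(p['img'][175:202,362:390],None,fx=20,fy=20,interpolation=cv2.INTER_CUBIC)
cv2.imwrite('pics/s13.png',cv2.convertScaleAbs(a[:,:,::-1],alpha=1.6));cv2.imwrite('pics/t13.png',b[:,:,::-1])"
```

```text
(no output)
```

View pics/s13.png

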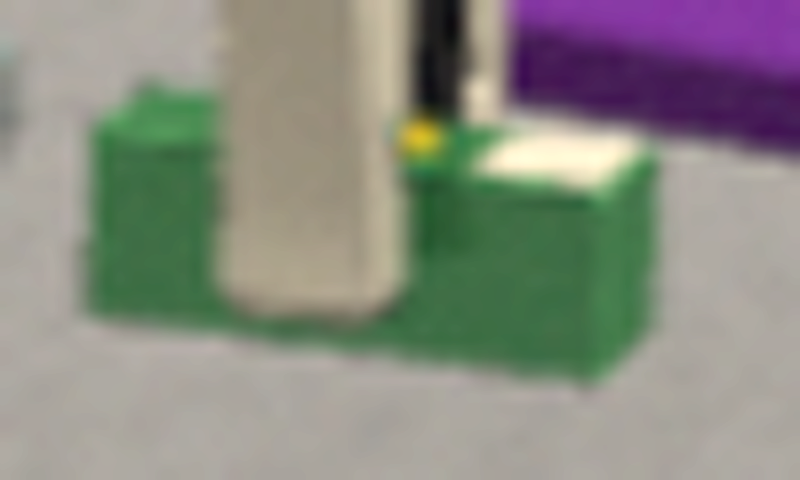

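View pics/t13.png

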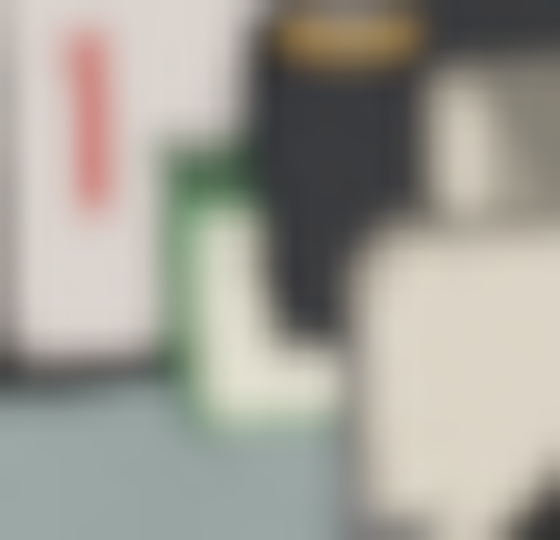

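```bash
cat > bf.py <<'E'
from h import *
p=viewer.read_camera('top');q=viewer.read_camera('scene')
c=lambda sx,sy,z:[sx*.013,sy*.038,z]
Ms=np.array([c(1,1,0),c(1,-1,0),c(1,-1,.028),c(-1,-1,.028),c(1,1,.028),c(-1,1,.028),c(-1,1,0)])
us=px([(592,383),(90,317),(95,137),(150,92),(598,190),(657,148),(650,327)],16,(238,162))
Mt=np.array([c(1,1,0),c(1,1,.028),c(-1,1,.028)])
ut=px([(165,140),(190,200),(200,430)],20,(362,175))
psi=.0865
def pose(o):
    RL=lensR(psi)
    def f(x,m):
        Rb=Ro.from_rotvec(x[3:6]).as_matrix() if len(x)>3 else np.eye(3)
        return ((m@Rb.T)+[0,0,.06]+x[:3])@RL.T+o
    return f
oq=np.array([.5605,-.232,.085]);ot=np.array([.5577,-.2307,.085])
for nr in(0,3):
    x0=np.zeros(3+nr)
    def res(x,w=np.r_[1e-9]):
        a=(proj(q,pose(oq)(x,Ms))-us).ravel();b=(proj(p,pose(ot)(x,Mt))-ut).ravel()
        return np.r_[a,b,x[3:]*20]
    r=least_squares(res,x0,loss='soft_l1',f_scale=.5,x_scale=np.r_[[.001]*3,[.01]*nr])
    print('block-in-focus offset mm (lens axes)',(r.x[:3]*1e3).round(2),'rot',r.x[3:].round(3));print(res(r.x).round(2))
    r=least_squares(lambda x:res(x)[:14] if nr==0 else np.r_[res(x)[:14],x[3:]*20],x0);print('scene only',(r.x[:3]*1e3).round(2),r.x[3:].round(3))
E
python3 bf.py
```

```text
block-in-focus offset mm (lens axes) [ 1.35 -0.61  1.26] rot []
[ 0.29  0.27 -0.89  0.13 -0.97 -0.63 -0.43 -0.63  0.44  0.2   0.01 -0.12
 -0.1   0.57 -0.57 -0.18 -0.17  0.28 -0.06  0.3 ]
scene only [-29.43  -9.6   -8.27] []
block-in-focus offset mm (lens axes) [ 0.38 -0.35  0.9 ] rot [ 0.018  0.006 -0.027]
[ 0.24  0.17 -0.62  0.36 -0.93 -0.39 -0.11 -0.42  0.15  0.1   0.03 -0.24
  0.15  0.45 -0.5  -0.19  0.12  0.18 -0.09  0.25  0.35  0.12 -0.55]
scene only [-28.37  -9.08  -7.99] [ 0.011  0.002 -0.002]
```

Request:
jog_arm --targets "-1 -0.02 0.02 0.03 -0.01 0 0;-1 0 0 0 0 0 0;-1 0 0 0 0 0 0;-1 0 0 0 0 0 0;-1 0 0 0 0 0 0;-1 0 0 0 0 0 0"

```text
time: 22.13
ee_pos: [0.5325, -0.2338, 0.1467]
eef_rot: [-2.078, 1.908, -0.387]
wrist_force: [-0.8, -0.2, -0.8]
finger_gap: 0.291
```

```bash
python3 ov.py 14; python3 -c "
from h import *
q=shot('scene','scene_end.png');print(get_state()['dq'].round(4))"
```

```text
pos [ 0.5325 -0.2339  0.1466] t 22.2333 gap 0.297 F [-0.7  1.1 -0.5] q [-0.14  0.11 -0.53 -0.17 -0.55  0.36]
shift units now-frame [-0.01 -0.02 -0.02]
turn units [ 0.   -0.   -0.01] shift in goal-frame [-0.01 -0.02 -0.02]
s [[304, 219], [109, 194], [132, 175], [323, 200], [307, 147], [110, 122], [134, 105], [327, 129]]
t [[170, 261], [411, 239], [413, 317], [175, 339], [182, 285], [429, 262], [431, 343], [186, 365]]
[-0.0005  0.0022  0.     -0.0014 -0.0008 -0.0015]
```

View pics/s14.png

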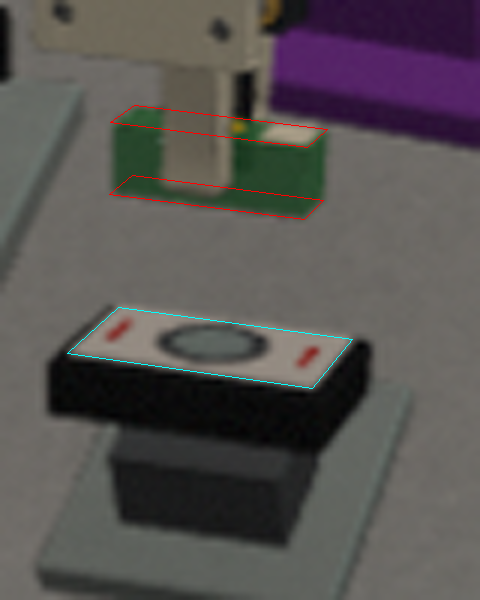

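View pics/scene_end.png

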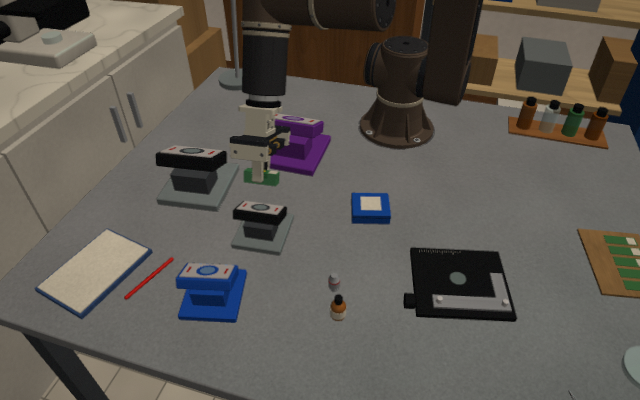

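```bash
python3 -c "
from bench import close_job
print(close_job())"
```

```text
the job is handed in; nothing more can be done
None
```

I seated the green block in the corner of the L holder, then lifted it and handed the job in at about 22 s. It is held in front of the small grey and black camera.

- **Seating:** I slid the block until it met the far arm and then the side arm, and let go. I then pushed it against both arms once more with the open jaws, and its visible corner did not move. A scene-view fit put it within about 1 mm and 0.01 rad of the seat. I had no clear top view to confirm this, because the arm blocked it.
- **Final pose:** The tool's measured pose is within about 0.5 mm and 0.1° of the pose worked out from the images. The jaw opening is 26 mm, the block's width, and the grip is 25 N. The arm is still, with no force on it beyond sensor noise.
- **Untouched things:** I saw no contact with the camera. In the last scene picture the objective, the dropper bottle and the slide box look unmoved.
- **Disagreements:** The two camera views put the lens about 2–3 mm apart along world x, so I used the mean. A fit to the images just before the last move had the block about 1 mm too far out and up to 1.3 mm off centre. I corrected part of that. Afterwards the scene view still suggested up to 1 mm along y, while the top view had leaned slightly the other way, so I left it there.

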